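True a dough cutter in its clamp nest and hold it up on its side for inspection

TASK

Seat the handled dough cutter in its trueing nest by swinging the toggle clamp's arm over onto the top of its handle so that the rubber foot bears on it for a moment, then swing the arm all the way back past upright and leave it there. Draw the cutter straight up out of the nest, turn it on its side so that its handle lies level, and keep it there, steady and raised at least 20 cm above the bench, so the edge can be inspected: finish while still holding it, with nothing else touching it. Leave the small cutter, the biscuit and the plain ring beside the nest where they are.

Things in the scene. Friction and masses are not known exactly. Their poses are not given: they have to be found in the camera images.
- nest: Fixed trueing fixture: base plate 190 x 100 x 10 mm (x -65 to +125 mm), aluminium block 90 x 90 mm, top at 38 mm, with a round bore 62 mm across, floor at 16 mm. Two steel uprights (x 65 to 95 mm, 40 mm wide over all, top at 150 mm) carry the clamp hinge. Origin: on the bore's axis at bench level; z up, x from bore to hinge (away from the robot, within 25 degrees of straight ahead).
- clamp_arm (a joint): Toggle clamp arm angle (rad): 0 shut, arm level over the bore, foot on the seated cutter; 1.57 upright; 2.0 stop, leaning away from the bore. Starts open, 1.70 to 1.97. A 12 mm square steel bar, 0.2 kg, turning about a line parallel to the nest's y; slight friction (under 1 N at the ball); it stays put when left leaning back or near upright, and falls shut by its own weight from below about 1.1.
- clamp_hinge (a point): Point on the hinge line of the clamp arm, 75 mm from the bore's axis along the nest's x and 140 mm above the bench.
- clamp_ball (a point): Centre of the black ball knob, 24 mm in diameter, on the free end of the clamp arm, 120 mm from the hinge line; when shut it is as high as the hinge (140 mm), 45 mm on the robot's side of the bore's axis. Can be pinched from above, fingers either side along the nest's y, and swung; it turns between the fingers.
- clamp_pad: Round black rubber foot, 20 mm across, under the clamp arm 75 mm from the hinge line. Origin: the centre of its underside, 20 mm below the arm's centre line when shut; it meets the top of the seated cutter at joint value 0 and gives up to 3 mm on a stiff spring (1.5 N per mm), the joint then reading down to -0.04.
- cutter: Handled dough cutter standing in the nest: open steel ring 58 mm across, 34 mm tall, neck, square wooden handle 28 x 28 mm from 44 to 100 mm above the lower edge, steel cap to 104 mm; 0.16 to 0.28 kg. Origin: centre of its lower edge; z up through the handle, x and y square to the handle's faces, x within 50 degrees of straight ahead. Starts upright on the bore floor, 22 mm deep, 2 mm play.
- cutter_grip (a point): Point on the cutter's axis in the handle, 78 mm above its lower edge.
- small_cutter: Bystander: a smaller cutter of the same make, ring 40 mm, 66 mm tall, standing loose on the bench beside the nest. Origin: centre of its foot.
- biscuit: Bystander: a round baked biscuit 60 mm across, 26 mm high, beside the nest. Origin: centre of its underside.
- ring_cutter: Bystander: a plain steel ring 72 mm across, 35 mm high, without a handle, beside the nest. Origin: centre of its underside.
Mind the look-alikes: they are no part of the job. What is shaped like the cutter but blue or red is not meant.

How it is judged:
By the outcome, as a careful person would: the job done as asked, in the order asked, and still so for the second after the job is handed in, while the arm keeps its last pose, push and grip.
It also fails if it takes over 62 s, if anything falls off the work surface, if the arm or the gripper's body presses on something with over 40 N, if the wrist force passes 120 N, or if a joint passes its speed limit or range.

ROBOT

A 6-joint arm with a two-finger parallel gripper is mounted at the origin on the work surface. World frame = base frame: x ahead of the robot, y to its left, z up, the work surface at z = 0. Lengths are in m, angles in degrees, forces in N, time in s.
With the tool pointing down it reaches from about 0.35 to 0.875 m from the base axis. Payload 4.2 kg.
Tool frame: the origin (TCP) lies on the mounting face of the last link; the fingertips stand 182 mm ahead of it and the grasp point (between the pads) lies 164 mm ahead of it (r.tcp_to_grasp is the distance from the TCP to the grasp point, in m); z points along the fingers, y is the line along which they close (so a half turn about z gives the same grasp; the last joint's range is limited). The gripper opens to 87 mm and grips with 3 to 60 N. Pads are 19 mm wide; open, the fingers measure 117 mm over their backs; the gripper's body (75 mm by 190 mm) begins 51 mm behind the grasp point.
Start: joints at [87.239, 22.042, 0.453, 0, -68.411, -14.817], TCP at [0.189, 0.596, 0.405] pointing down, gripper open.
Joint ranges: [-179.83, 179.83], [-69.29, 118.12], [-61.27, 80.66], [-181.25, 117.63], [-171.15, -9.14], [-177.46, 177.46]. Speed limits (degrees/s): [159.86, 159.86, 180, 180, 180, 180].

INTERFACE

Orientations are given as a 3x3 rotation matrix whose columns are the frame's x, y, z axes.
In Python, from station import sense, eyes, r gives the robot as it stands.
- The arm moves only by the tool jog_arm, never from a script. Its argument "increments" is a list of rows, each a list of 4 numbers: the shift along the tool's x, y, z normalised to -1 to 1, where 1 is 0.02 m, then the turn about the tool's z normalised to -1 to 1, where 1 is 0.08 rad. A call has 1 to 10 rows; each row shifts and turns the commanded pose from where the row before left it, along the tool's axes as they then stand; what a row does not reach is not made up. A row lasts 1/10 s, in which the tool goes at most 50 mm and 8.59 degrees, less where a joint would pass 70% of its speed; a pose out of reach is approached as far as the arm can. A call with a number of a shift or a turn outside -1 to 1 is refused whole. A call with a gripper value outside its range is refused whole. "grip" is the finger opening in mm, from 0 to 87, set as the call begins (left out, the last holds). The fingers move at their own pace and stop on an object; the grip force is fixed at half the most. Time passes only in rows, so rows that do not move let the fingers close. It gives the time, the measured TCP pose, the force, the opening and the grip force at its end, in the units of the state.
- sense(): the state, without advancing time (a new reading comes with each control period).
- eyes.capture(name): name is "side" or "top"; returns the picture (384x512x3 uint8, blue, green, red); there is no depth.
- eyes.get_calibration(name): a dict with "camera_matrix" (3x3 intrinsics, pixels), "k1" (the pictures are not rectified: a ray, as slopes to the right and down, at radius r is drawn at 1 + k1 r^2 times it, then the intrinsics apply), "R" (3x3) and "t" (3): a world point X has camera coordinates R X + t. Camera axes: x right, y down, z forward; pixel columns grow to the right and rows downward; lengths in m; the calibration is good to about 2 mm. A picture is of the moment at which its call begins. get_calibration takes no time and is no camera call.
- r.finish_job(): hands the job in; it is judged then, once.
Trained networks look in the newest picture that a camera, given by its name, has taken for a name from the list of things; names that differ only in an ending like _2 or _b are one class to them, and where a whole thing is asked for, a point or a joint stands for the part that bears it (a point fixed in the world has none). Each returns a list of dicts, best first, with "conf" (0 to 1); they miss things now and then, are a little off and sometimes report something else, mostly with a low value. They report only what shows in the picture. A call takes as long as a camera call. They do not tell look-alikes from the thing itself.
- eyes.spot_in(camera, name): "centre" ([x, y, z] in m, in world coordinates, good to about 4 mm: the middle of the surface that is visible of it).
- eyes.outline_of(camera, name): "mask" (384x512 bool, what is visible of it).
The state is a dict: "time_s": time; "joints": joint angles; "joint_velocities": joint speeds; "effort": joint torques, N m; "tcp_pos": TCP position; "ee_rot": TCP orientation; "wrist_force": force on the tool from outside, world axes, zero at the start; "moment": the same for the moment, N m; "gripper_width": opening from 0.0 (shut) to 1.0 (fully open); "gripper_force": force on a finger pad.
Only numpy, scipy, OpenCV 4.12 (cv2) and the standard library are available. Lean on these libraries where they do the work, as an engineer would, in place of code of your own. Each camera call takes 0.05 s, during which the arm holds its last target. There are 200 camera calls.

## Working session

There is one attempt and no reset: what is moved stays moved. The work goes in short steps, Python scripts to look and compute and a tool call to move; the robot and the scene stay as the last step left them, time stands still between calls to the robot, and variables do not carry over. Pictures are saved under pics/ and viewed, at most 10 in all, crops included, and the job is handed in when it is done.

Besides the shell and the picture viewer there is one more tool, called after "Request:" as a command line: name --pt "numbers of a row" for each row, then --argument value for the rest. jog_arm: Moves the arm, as the interface text tells. Its arguments: {"type":"object","properties":{"increments":{"type":"array"},"grip":{"type":"number"}},"required":["increments"]}

```bash
ls; mkdir -p pics; python3 - <<'E'
from station import sense, eyes, r
import cv2,numpy as np
s=sense(); print(s['time_s'],s['tcp_pos'],np.round(s['ee_rot'],3).tolist(),s['gripper_width'],r.tcp_to_grasp)
for c in ('side','top'):
    cv2.imwrite(f'pics/{c}0.png',eyes.capture(c)); k=eyes.get_calibration(c)
    print(c,{a:np.round(b,4).tolist() for a,b in k.items()})
    for n in ('nest','clamp_arm','clamp_ball','clamp_pad','cutter','cutter_grip','small_cutter','biscuit','ring_cutter'):
        try: print(n,[(np.round(d['centre'],3).tolist(),round(d['conf'],2)) for d in eyes.spot_in(c,n)])
        except Exception as e: print(n,e)
E
```

```text
pics
0.0 [0.18868082 0.59563471 0.40365842] [[0.953, -0.302, -0.001], [-0.302, -0.953, -0.002], [0.0, 0.002, -1.0]] 1.001071461660157 0.1635
side {'camera_matrix': [[414.3832, 0.0, 256.493], [0.0, 414.3832, 191.3857], [0.0, 0.0, 1.0]], 'k1': -0.1134, 'R': [[-0.9057, -0.4236, -0.0154], [-0.2916, 0.6491, -0.7026], [0.3076, -0.6319, -0.7114]], 't': [0.4795, 0.1995, 0.9217]}
nest [([0.546, -0.081, 0.04], 0.58)]
clamp_arm [([0.566, -0.102, 0.218], 0.92)]
clamp_ball [([0.563, -0.099, 0.213], 0.89)]
clamp_pad [([0.549, -0.097, 0.217], 0.41)]
cutter [([0.475, -0.068, 0.066], 0.98), ([0.313, -0.153, 0.034], 0.91), ([0.656, 0.051, 0.032], 0.75), ([0.346, -0.071, 0.031], 0.67), ([0.41, 0.065, 0.031], 0.6)]
cutter_grip [([0.411, 0.068, 0.035], 0.95), ([0.48, -0.068, 0.067], 0.73), ([0.345, -0.07, 0.031], 0.73), ([0.655, 0.052, 0.03], 0.72)]
small_cutter [([0.5, -0.266, 0.019], 0.62)]
biscuit [([0.554, 0.101, 0.026], 0.56)]
ring_cutter [([0.411, -0.201, 0.021], 0.6)]
top {'camera_matrix': [[392.4131, 0.0, 248.9771], [0.0, 392.4131, 196.9074], [0.0, 0.0, 1.0]], 'k1': 0.0077, 'R': [[0.0229, -0.9994, 0.0259], [-0.9903, -0.0262, -0.1365], [0.1371, -0.0225, -0.9903]], 't': [0.029, 0.5059, 0.8876]}
nest [([0.535, -0.084, 0.038], 0.75)]
clamp_arm [([0.564, -0.105, 0.224], 0.57)]
clamp_ball [([0.562, -0.1, 0.226], 0.83), ([0.552, -0.098, 0.223], 0.65)]
clamp_pad [([0.551, -0.099, 0.221], 0.56), ([0.416, -0.214, 0.028], 0.5)]
cutter [([0.654, 0.044, 0.035], 0.91), ([0.351, -0.077, 0.034], 0.81), ([0.479, -0.076, 0.053], 0.76), ([0.314, -0.164, 0.034], 0.75), ([0.418, 0.053, 0.034], 0.64)]
cutter_grip [([0.314, -0.163, 0.036], 0.89), ([0.348, -0.074, 0.035], 0.72), ([0.657, 0.044, 0.037], 0.71), ([0.418, 0.053, 0.039], 0.59), ([0.476, -0.074, 0.048], 0.56)]
small_cutter [([0.503, -0.27, 0.018], 0.73)]
biscuit [([0.558, 0.098, 0.026], 0.8)]
ring_cutter [([0.42, -0.215, 0.029], 0.75)]
```

```bash
python3 - <<'E'
import cv2
a=cv2.imread('pics/side0.png');b=cv2.imread('pics/top0.png')
for n,i in(('s1',a),('t1',b)): cv2.imwrite(f'pics/{n}.png',cv2.resize(i,(800,600),interpolation=cv2.INTER_CUBIC))
E
```

```text
(no output)
```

View pics/s1.png

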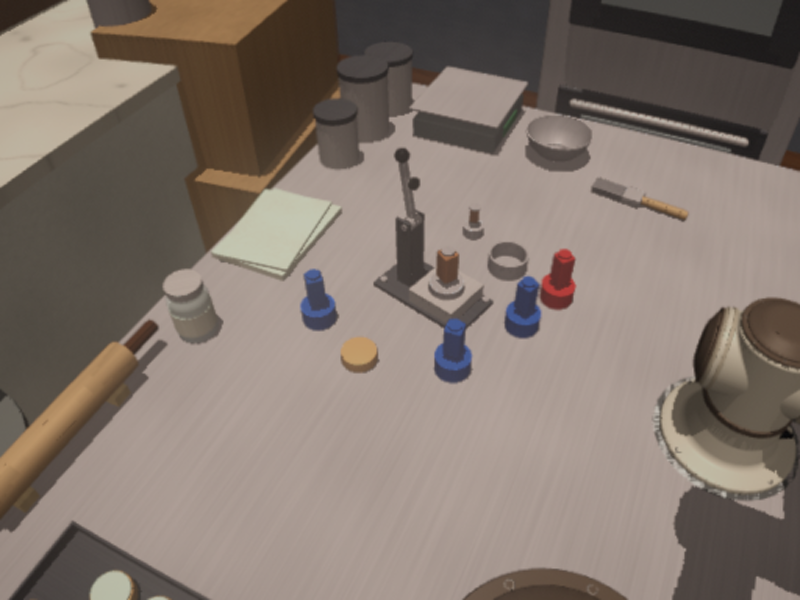

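View pics/t1.png

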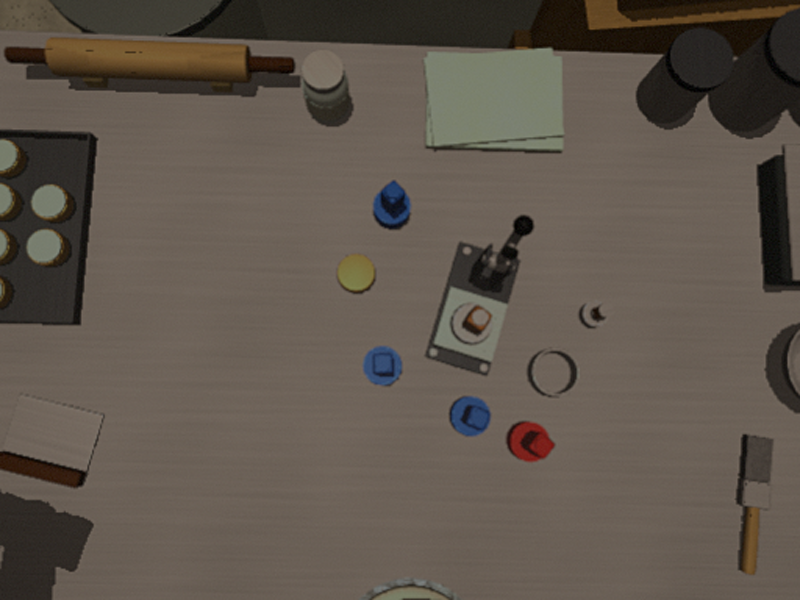

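```bash
cat > h.py <<'E'
from station import sense, eyes, r
import cv2,numpy as np
from scipy.optimize import least_squares
def proj(c,X):
    k=eyes.get_calibration(c);X=np.atleast_2d(X)@np.array(k['R']).T+k['t']
    s=X[:,:2]/X[:,2:];s=s*(1+k['k1']*(s**2).sum(1,keepdims=True));K=np.array(k['camera_matrix'])
    return s*[K[0,0],K[1,1]]+K[:2,2]
def Rz(a): return np.array([[np.cos(a),-np.sin(a),0],[np.sin(a),np.cos(a),0],[0,0,1]])
E
python3 - <<'E'
from h import *
Z=1.5625
obs=[('top',(125,50,10),(461,243)),('top',(125,-50,10),(520,262)),('top',(-65,50,10),(428,360)),('top',(-65,-50,10),(488,374)),
('side',(125,50,10),(375,285)),('side',(-65,50,10),(470,327)),('side',(-65,-50,10),(492,297))]
def nest(p,P): return Rz(p[2])@(np.array(P)/1e3)+[p[0],p[1],0]
def res(p):
    e=[]
    for c,P,q in obs: e+=list(proj(c,nest(p,P))[0]-np.array(q)/Z)
    B=(75-120*np.cos(p[3]),0,140+120*np.sin(p[3]))
    for c,q in(('top',(523,225)),('side',(402,155))): e+=list(proj(c,nest(p,B))[0]-np.array(q)/Z)
    return e
s=least_squares(res,[.48,-.07,-.2,1.8]);print(s.x,np.round(s.fun,1))
np.save('nest.npy',s.x)
out=[]
for c,i in(('side',cv2.imread('pics/side0.png')),('top',cv2.imread('pics/top0.png'))):
    q=proj(c,nest(s.x,(0,0,95)))[0].astype(int);x,y=q-[20,20];print(c,x,y)
    out.append(cv2.resize(i[y:y+48,x:x+40],None,fx=10,fy=10,interpolation=cv2.INTER_CUBIC))
cv2.imwrite('pics/z.png',np.hstack(out))
E
```

```text
[ 0.47946247 -0.08564731 -0.23142239  1.76165318] [-1.7  0.5  0.1 -1.4  0.7  0.7  2.9  2.4 -0.8 -1.4 -4.8  3.   2.2  0.2
  0.6  0.4 -0.4  0.3]
side 267 146
top 287 186
```

View pics/z.png

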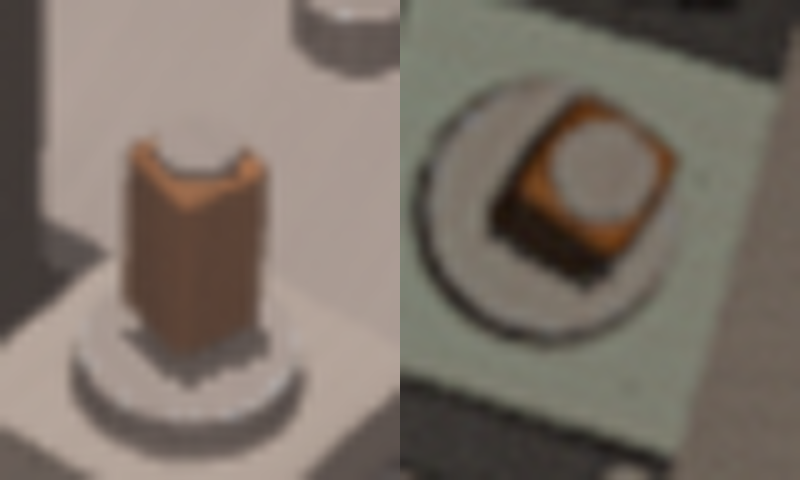

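```bash
cat >> h.py <<'E'
def nest(p,P): return Rz(p[2])@(np.array(P)/1e3)+[p[0],p[1],0]
E
python3 - <<'E'
from h import *
Z=1.5625
T=lambda u,v:(287+(u-400)/10,186+v/10)
S=lambda u,v:(267+u/10,146+v/10)
cut=[('top',(14,14),T(585,92)),('top',(14,-14),T(680,160)),('top',(-14,-14),T(612,258)),('top',(-14,14),T(515,182)),
('side',(14,14),S(130,145)),('side',(-14,-14),S(265,160)),('side',(-14,14),S(185,205))]
def rc(p):
    e=[]
    for c,P,q in cut:
        X=Rz(p[2])@(np.array([*P,0])/1e3)+[p[0],p[1],.116]; e+=list(proj(c,X)[0]-np.array(q))
    for c,z,q in(('top',.12,T(603,170)),('top',.05,T(550,208)),('side',.12,S(200,148))): e+=list(proj(c,[p[0],p[1],z])[0]-np.array(q))
    return e
c=least_squares(rc,[.48,-.08,-.5],loss='soft_l1');print(c.x,np.degrees(c.x[2]),np.round(rc(c.x),1))
obs=[('top',(125,50,10),(461,243)),('top',(125,-50,10),(520,262)),('top',(-65,50,10),(428,360)),('top',(-65,-50,10),(488,374)),
('side',(125,50,10),(375,285)),('side',(-65,50,10),(470,327)),('top',(45,-45,38),np.array(T(780,82))*Z),('top',(-45,-45,38),np.array(T(675,455))*Z)]
def res(p):
    e=[]
    for a,P,q in obs: e+=list(proj(a,nest(p,P))[0]-np.array(q)/Z)
    B=(75-120*np.cos(p[3]),0,140+120*np.sin(p[3]))
    for a,q in(('top',(523,225)),('side',(402,155))): e+=list(proj(a,nest(p,B))[0]-np.array(q)/Z)
    return e+list((p[:2]-c.x[:2])*400)
s=least_squares(res,[.48,-.07,-.2,1.8],loss='soft_l1');p=s.x;print(p,np.degrees(p[2:]),np.round(res(p),1))
np.save('nest.npy',p);np.save('cut.npy',c.x)
for th in (p[3],): print('ball',nest(p,(75-120*np.cos(th),0,140+120*np.sin(th))))
E
```

```text
[ 0.48268646 -0.08110284 -0.59872567] -34.304454181688676 [-0.3 -0.7  1.   0.1  0.4  0.8 -0.6  0.8 -1.4 -0.3  0.6  0.6 -0.8 -0.
 -0.   0.3  0.   0.2 -0.6 -0.6]
[ 0.48086149 -0.08300548 -0.25358365  1.7539439 ] [-14.52927276 100.49358321] [-1.5 -0.2  0.  -1.3 -0.9 -0.5  1.1  2.1 -1.3 -1.7 -6.3  3.6  0.3  1.1
  1.3  0.7  0.2  0.3 -0.6  0.4 -0.7 -0.8]
ball [ 0.57461908 -0.10730395  0.25799304]
```

Request:
jog_arm --pt "0 0 -1 -0.67" --pt "0.9 0.95 -1 0" --pt "0.9 0.95 -1 0" --pt "0.9 0.95 -0.5 0" --pt "0.9 0.95 0 0" --pt "0.9 0.95 0 0" --pt "0.9 0.95 0 0" --pt "0.9 0.95 0 0" --pt "0.9 0.95 0 0" --pt "0.9 0.95 0 0" --grip 60

```text
time_s: 2.0
tcp_pos: [0.3031, 0.3886, 0.4749]
ee_rot: [[0.968, -0.25, 0.0], [-0.25, -0.968, 0.0], [0.0, -0.0, -1.0]]
wrist_force: [-0.5, -0.7, -0.1]
gripper_width: 0.688
gripper_force: 0.0
```

Request:
jog_arm --pt "0.9 0.95 0 0" --pt "0.9 0.95 0 0" --pt "0.9 0.95 0 0" --pt "0.9 0.95 0 0" --pt "0.9 0.95 0 0" --pt "0.9 0.95 0 0" --pt "0.9 0.95 0 0" --pt "0.9 0.95 0 0" --pt "0.9 0.95 0 0" --pt "0.9 0.95 0 0"

```text
time_s: 3.0
tcp_pos: [0.4297, 0.1595, 0.475]
ee_rot: [[0.968, -0.25, 0.0], [-0.25, -0.968, 0.0], [0.0, -0.0, -1.0]]
wrist_force: [0.5, 0.1, -0.3]
gripper_width: 0.686
gripper_force: 0.0
```

Request:
jog_arm --pt "0.9 0.95 0 0" --pt "0.9 0.95 0 0" --pt "0.9 0.95 0 0" --pt "0.9 0.95 0 0" --pt "0.9 0.95 0 0" --pt "0.9 0.95 0 0" --pt "0.9 0.95 0 0" --pt "0.9 0.95 0 0" --pt "0.9 0.95 0 0" --pt "0 0 0 0"

```text
time_s: 4.0
tcp_pos: [0.5444, -0.0474, 0.4743]
ee_rot: [[0.967, -0.254, -0.0], [-0.254, -0.967, -0.001], [-0.0, 0.001, -1.0]]
wrist_force: [0.1, -0.4, -0.1]
gripper_width: 0.688
gripper_force: 0.0
```

```bash
cat >> h.py <<'E'
def go(g):
    "tool-axis units from the present grasp point to g"
    s=sense();R=np.array(s['ee_rot']);G=np.array(s['tcp_pos'])+R[:,2]*r.tcp_to_grasp
    print('t',round(s['time_s'],2),'grasp',np.round(G,4),'psi',round(np.degrees(np.arctan2(R[1,0],R[0,0])),2),'tilt',np.round(R[:,2],3),
      'F',np.round(s['wrist_force'],1),'w',round(s['gripper_width']*87,1),round(s['gripper_force'],1))
    if g is not None: print('units',np.round(R.T@(np.array(g)-G)/.02,2))
E
python3 - <<'E'
from h import *
p=np.load('nest.npy');th=p[3]
go(nest(p,(75-120*np.cos(th),0,140+120*np.sin(th))))
E
```

```text
t 4.0 grasp [ 0.5443 -0.0475  0.3108] psi -14.7 tilt [-0.    -0.001 -1.   ] F [ 0.1 -0.4 -0.1] w 59.9 0.0
units [2.23 2.51 2.64]
```

Go above the ball, then check with a picture before closing.

Request:
jog_arm --pt "0.75 0.84 0 0" --pt "0.74 0.84 0 0" --pt "0.74 0.83 0 0" --pt "0 0 0.7 0" --pt "0 0 0.7 0" --pt "0 0 0.7 0" --pt "0 0 0.54 0" --pt "0 0 0 0"

```text
time_s: 4.8
tcp_pos: [0.5736, -0.1048, 0.4203]
ee_rot: [[0.968, -0.25, -0.004], [-0.25, -0.968, 0.0], [-0.004, 0.001, -1.0]]
wrist_force: [0.5, -0.7, -0.4]
gripper_width: 0.687
gripper_force: 0.0
```

```bash
python3 - <<'E'
from h import *
p=np.load('nest.npy');th=p[3];b=nest(p,(75-120*np.cos(th),0,140+120*np.sin(th)))
go(b);o=[]
for c in('side','top'):
    i=eyes.capture(c);u,v=proj(c,b)[0].astype(int);print(c,u,v);k=i[max(v-30,0):v+45,u-37:u+38];o.append(cv2.resize(k,(375,375),interpolation=cv2.INTER_CUBIC))
cv2.imwrite('pics/g1.png',np.hstack(o))
E
```

```text
t 4.8 grasp [ 0.573  -0.1048  0.2568] psi -14.49 tilt [-0.004  0.    -1.   ] F [ 0.5 -0.7 -0.4] w 59.8 0.0
units [ 0.11  0.1  -0.06]
side 256 99
top 334 144
```

View pics/g1.png

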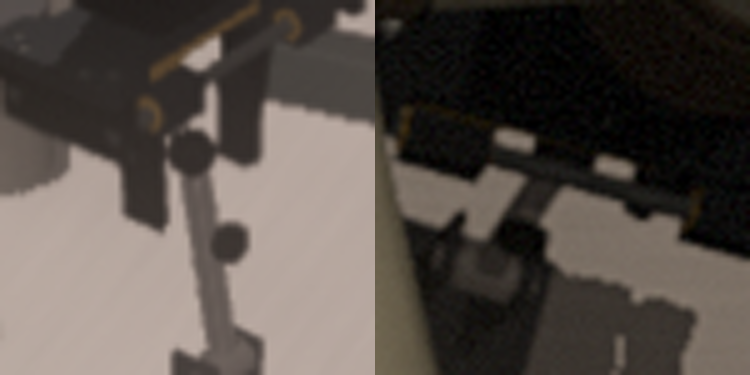

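Request:
jog_arm --pt "0.1 0.1 0 0" --pt "0 0 0 0" --pt "0 0 0 0" --pt "0 0 0 0" --pt "0 0 0 0" --pt "0 0 0 0" --grip 15

```text
time_s: 5.5
tcp_pos: [0.5758, -0.1069, 0.422]
ee_rot: [[0.968, -0.25, 0.002], [-0.25, -0.968, 0.002], [0.002, -0.003, -1.0]]
wrist_force: [1.0, 3.1, -1.4]
gripper_width: 0.248
gripper_force: 30.0
```

```bash
python3 - <<'E'
from h import *
go(None);p=np.load('nest.npy');th=p[3]
# swing path in tool axes (x=nest x, z down): per-step units
def B(t):return np.array([75-120*np.cos(t),-(140+120*np.sin(t))])
ths=np.linspace(th,-.03,16);print(np.round(np.diff([B(t) for t in ths],axis=0)/20,2).tolist(),np.round(ths,2))
E
```

```text
t 5.5 grasp [ 0.5762 -0.1065  0.2585] psi -14.5 tilt [ 0.002  0.002 -1.   ] F [ 1.   3.1 -1.4] w 21.6 30.0
[[-0.71, -0.09], [-0.71, -0.0], [-0.71, 0.08], [-0.69, 0.16], [-0.67, 0.25], [-0.64, 0.32], [-0.59, 0.4], [-0.54, 0.46], [-0.48, 0.53], [-0.42, 0.58], [-0.35, 0.62], [-0.27, 0.66], [-0.19, 0.69], [-0.11, 0.71], [-0.02, 0.71]] [ 1.75  1.64  1.52  1.4   1.28  1.16  1.04  0.92  0.8   0.68  0.56  0.45
  0.33  0.21  0.09 -0.03]
```

Request:
jog_arm --pt "-0.71 0 -0.09 0" --pt "-0.71 0 0 0" --pt "-0.71 0 0.08 0" --pt "0 0 0 0"

```text
time_s: 5.9
tcp_pos: [0.5335, -0.0953, 0.4215]
ee_rot: [[0.968, -0.25, 0.002], [-0.25, -0.968, 0.004], [0.001, -0.005, -1.0]]
wrist_force: [3.2, 6.0, -2.2]
gripper_width: 0.254
gripper_force: 30.0
```

```bash
python3 - <<'E'
from h import *
go(None);p=np.load('nest.npy');th=1.40;b=nest(p,(75-120*np.cos(th),0,140+120*np.sin(th)));print(b);o=[]
for c in('side','top'):
    i=eyes.capture(c);u,v=proj(c,b)[0].astype(int);k=i[max(v-30,0):v+45,u-37:u+38];o.append(cv2.resize(k,(375,375),interpolation=cv2.INTER_CUBIC))
cv2.imwrite('pics/g2.png',np.hstack(o))
E
```

```text
t 5.9 grasp [ 0.5339 -0.0946  0.258 ] psi -14.47 tilt [ 0.002  0.004 -1.   ] F [ 3.2  6.  -2.2] w 22.1 30.0
[ 0.53371918 -0.09670422  0.25825397]
```

View pics/g2.png

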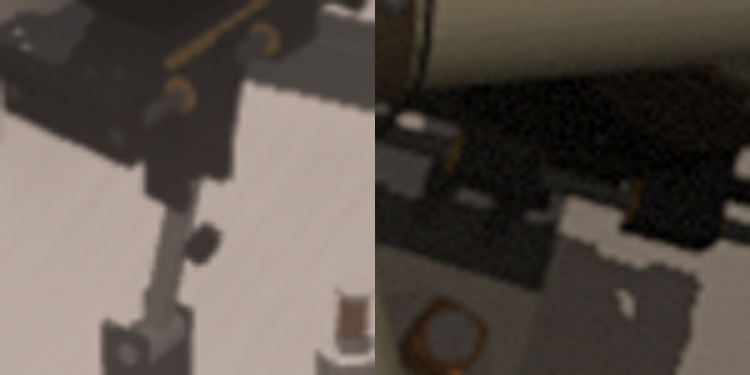

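Request:
jog_arm --pt "-0.69 -0.1 0.16 0" --pt "-0.67 0 0.25 0" --pt "-0.64 0 0.32 0" --pt "-0.59 0 0.4 0" --pt "-0.54 0 0.46 0" --pt "-0.48 0 0.53 0" --pt "-0.42 0 0.58 0" --pt "-0.35 0 0.62 0" --pt "-0.27 0 0.66 0"

```text
time_s: 6.9
tcp_pos: [0.4452, -0.0704, 0.343]
ee_rot: [[0.968, -0.25, 0.006], [-0.25, -0.968, 0.004], [0.005, -0.005, -1.0]]
wrist_force: [1.7, 9.0, -0.6]
gripper_width: 0.252
gripper_force: 30.1
```

```bash
python3 - <<'E'
from h import *
p=np.load('nest.npy')
for th in(.33,0,-.03): go(nest(p,(75-120*np.cos(th),0,140+120*np.sin(th))))
E
```

```text
t 6.9 grasp [ 0.4461 -0.0698  0.1795] psi -14.49 tilt [ 0.006  0.004 -1.   ] F [ 1.7  9.  -0.6] w 21.9 30.1
units [-0.08  0.2   0.03]
t 6.9 grasp [ 0.4461 -0.0698  0.1795] psi -14.49 tilt [ 0.006  0.004 -1.   ] F [ 1.7  9.  -0.6] w 21.9 30.1
units [-0.41  0.21  1.97]
t 6.9 grasp [ 0.4461 -0.0698  0.1795] psi -14.49 tilt [ 0.006  0.004 -1.   ] F [ 1.7  9.  -0.6] w 21.9 30.1
units [-0.41  0.21  2.15]
```

Request:
jog_arm --pt "-0.19 0.2 0.69 0" --pt "-0.11 0.05 0.71 0" --pt "-0.08 0 0.6 0" --pt "0 0 0.18 0" --pt "0 0 0 0" --pt "0 0 0 0"

```text
time_s: 7.5
tcp_pos: [0.4388, -0.0704, 0.3]
ee_rot: [[0.968, -0.251, 0.012], [-0.251, -0.968, 0.01], [0.01, -0.013, -1.0]]
wrist_force: [1.4, 28.4, 2.3]
gripper_width: 0.255
gripper_force: 30.0
```

```bash
python3 - <<'E'
from h import *
p=np.load('nest.npy')
for th in(0,-.03): go(nest(p,(75-120*np.cos(th),0,140+120*np.sin(th))))
o=[]
for c in('side','top'):
    i=eyes.capture(c);u,v=proj(c,nest(p,(0,0,120)))[0].astype(int);k=i[max(v-37,0):v+38,u-37:u+38];o.append(cv2.resize(k,(375,375),interpolation=cv2.INTER_CUBIC))
cv2.imwrite('pics/g3.png',np.hstack(o))
E
```

```text
t 7.5 grasp [ 0.4409 -0.0688  0.1365] psi -14.52 tilt [ 0.012  0.01  -1.   ] F [ 1.4 28.4  2.3] w 22.2 30.0
units [-0.13  0.18 -0.18]
t 7.5 grasp [ 0.4409 -0.0688  0.1365] psi -14.52 tilt [ 0.012  0.01  -1.   ] F [ 1.4 28.4  2.3] w 22.2 30.0
units [-0.13  0.18  0.  ]
```

View pics/g3.png

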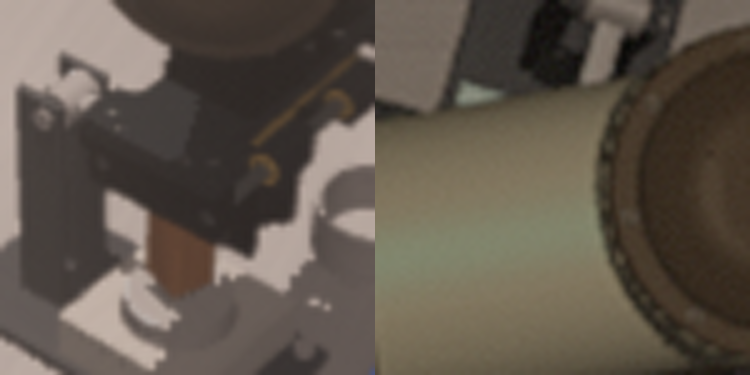

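Request:
jog_arm --pt "0 -0.2 0 0" --pt "0 -0.17 0.05 0" --pt "0 0 0 0" --pt "0 0 0 0" --pt "0 0 0 0"

```text
time_s: 8.1
tcp_pos: [0.4397, -0.0678, 0.2995]
ee_rot: [[0.969, -0.249, 0.007], [-0.249, -0.969, -0.001], [0.007, -0.001, -1.0]]
wrist_force: [5.0, -2.6, 2.8]
gripper_width: 0.252
gripper_force: 30.1
```

```bash
python3 - <<'E'
from h import *
p=np.load('nest.npy')
th=-.03;go(nest(p,(75-120*np.cos(th),0,140+120*np.sin(th))))
E
```

```text
t 8.1 grasp [ 0.4408 -0.068   0.136 ] psi -14.41 tilt [ 0.007 -0.001 -1.   ] F [ 5.  -2.6  2.8] w 21.9 30.1
units [-0.12  0.23 -0.02]
```

```bash
python3 - <<'E'
import numpy as np
B=lambda t:np.array([75-120*np.cos(t),-(140+120*np.sin(t))])
print(np.round(np.diff([B(t) for t in np.linspace(-.03,1.9,17)],axis=0)/20,2).tolist())
E
```

```text
[[0.02, -0.72], [0.11, -0.72], [0.19, -0.7], [0.28, -0.67], [0.35, -0.63], [0.43, -0.58], [0.5, -0.53], [0.56, -0.46], [0.61, -0.39], [0.65, -0.32], [0.68, -0.24], [0.71, -0.15], [0.72, -0.07], [0.72, 0.02], [0.72, 0.11], [0.7, 0.19]]
```

Request:
jog_arm --pt "0.02 0 -0.72 0" --pt "0.11 0 -0.72 0" --pt "0.19 0 -0.7 0" --pt "0.28 0.01 -0.67 0" --pt "0.35 0.01 -0.63 0" --pt "0.43 0.01 -0.58 0" --pt "0.5 0.01 -0.53 0" --pt "0.56 0.01 -0.46 0" --pt "0.61 0.02 -0.39 0" --pt "0.65 0.02 -0.32 0"

```text
time_s: 9.1
tcp_pos: [0.5085, -0.0875, 0.4122]
ee_rot: [[0.968, -0.251, -0.004], [-0.251, -0.968, 0.002], [-0.004, -0.001, -1.0]]
wrist_force: [-1.0, 5.4, 1.0]
gripper_width: 0.253
gripper_force: 30.1
```

Request:
jog_arm --pt "0.68 0.02 -0.24 0" --pt "0.71 0.02 -0.15 0" --pt "0.72 0.02 -0.07 0" --pt "0.72 0.02 0.02 0" --pt "0.72 0.02 0.11 0" --pt "0.7 0.02 0.19 0" --pt "0 0 0 0" --pt "0 0 0 0"

```text
time_s: 9.9
tcp_pos: [0.5918, -0.1112, 0.4155]
ee_rot: [[0.968, -0.25, 0.003], [-0.25, -0.968, 0.0], [0.003, -0.001, -1.0]]
wrist_force: [2.5, 4.9, 3.9]
gripper_width: 0.249
gripper_force: 30.0
```

```bash
python3 - <<'E'
from h import *
p=np.load('nest.npy')
th=1.9;go(nest(p,(75-120*np.cos(th),0,140+120*np.sin(th))))
E
```

```text
t 9.9 grasp [ 0.5922 -0.1111  0.252 ] psi -14.5 tilt [ 0.003  0.    -1.   ] F [2.5 4.9 3.9] w 21.7 30.0
units [-0.05  0.04 -0.08]
```

Request:
jog_arm --pt "0 0 0 0" --pt "0 0 0 0" --pt "0 0 0 0" --pt "0 0 0 0" --pt "0 0 -0.8 0" --pt "0 0 -1 0" --pt "0 0 -1 0" --pt "0 0 -0.5 0.9" --pt "-1 0 0 0.9" --pt "-1 0 0 0.9" --grip 60

```text
time_s: 10.9
tcp_pos: [0.5528, -0.0976, 0.4807]
ee_rot: [[0.89, -0.456, -0.001], [-0.456, -0.89, -0.0], [-0.001, 0.001, -1.0]]
wrist_force: [0.5, 0.6, -0.6]
gripper_width: 0.687
gripper_force: 0.0
```

Request:
jog_arm --pt "-1 0 0 0.9" --pt "-1 0 0 0.72" --pt "0 0 0 0"

```text
time_s: 11.2
tcp_pos: [0.5164, -0.0777, 0.4816]
ee_rot: [[0.826, -0.563, -0.001], [-0.563, -0.826, 0.0], [-0.001, 0.0, -1.0]]
wrist_force: [0.3, 0.6, 1.4]
gripper_width: 0.688
gripper_force: 0.0
```

```bash
python3 - <<'E'
from h import *
c=np.load('cut.npy');go([c[0],c[1],.096])
p=np.load('nest.npy')
print([(np.round(d['centre'],3).tolist(),round(d['conf'],2)) for a in ('side','top') if eyes.capture(a) is not None for d in eyes.spot_in(a,'clamp_ball')])
E
```

```text
t 11.2 grasp [ 0.5163 -0.0777  0.3181] psi -34.28 tilt [-0.001  0.    -1.   ] F [0.3 0.6 1.4] w 59.9 0.0
units [-1.29  1.09 11.1 ]
[([0.567, -0.102, 0.212], 0.75), ([0.551, -0.096, 0.149], 0.43)]
```

Request:
jog_arm --pt "-0.65 0.55 0 0" --pt "-0.64 0.54 0 0" --pt "0 0 0.9 0" --pt "0 0 1 0" --pt "0 0 1 0" --pt "0 0 1 0" --pt "0 0 1 0" --pt "0 0 1 0" --pt "0 0 1 0" --pt "0 0 0 0"

```text
time_s: 12.4
tcp_pos: [0.4845, -0.0818, 0.3402]
ee_rot: [[0.826, -0.564, -0.007], [-0.564, -0.826, -0.001], [-0.006, 0.004, -1.0]]
wrist_force: [0.7, 0.9, 0.8]
gripper_width: 0.689
gripper_force: 0.0
```

Request:
jog_arm --pt "0 0 0.9 0" --pt "0 0 1 0" --pt "0 0 1 0" --pt "0 0 0.8 0" --pt "0 0 0.5 0" --pt "0 0 0 0" --pt "0 0 0 0"

```text
time_s: 13.1
tcp_pos: [0.4855, -0.0815, 0.2599]
ee_rot: [[0.826, -0.563, 0.001], [-0.563, -0.826, -0.0], [0.001, -0.001, -1.0]]
wrist_force: [0.0, -0.2, 0.3]
gripper_width: 0.688
gripper_force: 0.0
```

```bash
python3 - <<'E'
from h import *
c=np.load('cut.npy');go([c[0],c[1],.096])
cv2.imwrite('pics/g4.png',cv2.resize(eyes.capture('side')[60:260,170:400],None,fx=2.6,fy=2.6,interpolation=cv2.INTER_CUBIC))
E
```

```text
t 13.1 grasp [ 0.4857 -0.0815  0.0964] psi -34.29 tilt [ 0.001 -0.    -1.   ] F [ 0.  -0.2  0.3] w 59.8 0.0
units [-0.14  0.07  0.02]
```

View pics/g4.png

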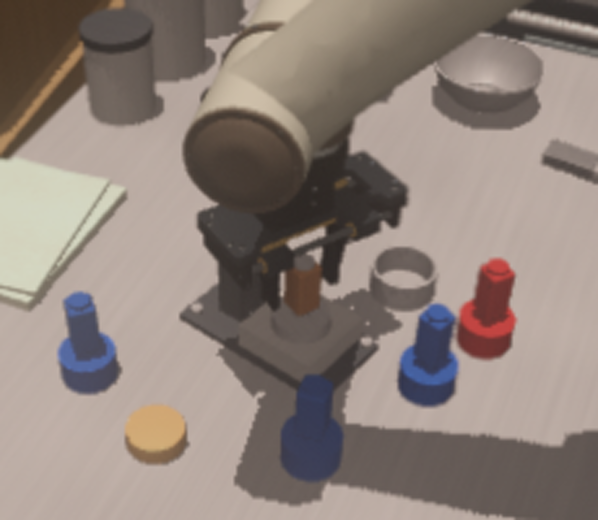

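Request:
jog_arm --pt "-0.14 0.07 0 0" --pt "0 0 0 0" --pt "0 0 0 0" --pt "0 0 0 0" --pt "0 0 0 0" --pt "0 0 0 0" --grip 10

```text
time_s: 13.75
tcp_pos: [0.4818, -0.081, 0.2592]
ee_rot: [[0.826, -0.564, 0.0], [-0.564, -0.826, 0.0], [0.0, -0.0, -1.0]]
wrist_force: [0.0, 1.0, -0.3]
gripper_width: 0.321
gripper_force: 29.9
```

```bash
python3 - <<'E'
from h import *
go(None); print(np.array(sense()['ee_rot']).T@np.array(sense()['wrist_force']))
E
```

```text
t 13.75 grasp [ 0.4819 -0.081   0.0957] psi -34.3 tilt [ 0.  0. -1.] F [ 0.   1.  -0.3] w 27.9 29.9
[-0.52640738 -0.84291731  0.26806889]
```

Request:
jog_arm --pt "0 0 -0.3 0" --pt "0 0 -0.4 0" --pt "0 0 -0.5 0" --pt "0 0 -0.6 0" --pt "0 0 -0.8 0" --pt "0 0 -1 0" --pt "0 0 -1 0" --pt "0 0 -1 0" --pt "0 0 -1 0" --pt "0 0 -0.6 0"

```text
time_s: 14.75
tcp_pos: [0.4814, -0.0811, 0.4055]
ee_rot: [[0.826, -0.564, 0.003], [-0.564, -0.826, 0.0], [0.002, -0.002, -1.0]]
wrist_force: [-0.2, 0.7, -2.2]
gripper_width: 0.319
gripper_force: 29.9
```

Request:
jog_arm --pt "0 0 0 0" --pt "-0.5 -0.5 0 0" --pt "-0.8 -0.9 0 0" --pt "-0.8 -0.9 0 0" --pt "-0.8 -0.9 0 0" --pt "-0.8 -0.9 0 0" --pt "-0.8 -0.9 0 0" --pt "-0.8 -0.9 0 0" --pt "-0.8 -0.9 0 0" --pt "-0.8 -0.9 0 0"

```text
time_s: 15.75
tcp_pos: [0.4539, 0.1247, 0.4019]
ee_rot: [[0.826, -0.564, -0.003], [-0.564, -0.826, -0.001], [-0.001, 0.002, -1.0]]
wrist_force: [0.7, -0.2, -2.4]
gripper_width: 0.321
gripper_force: 29.9
```

Request:
jog_arm --pt "-0.8 -0.9 0 0" --pt "-0.8 -0.9 0 0" --pt "-0.8 -0.9 0 0" --pt "-0.8 -0.9 0 0" --pt "-0.8 -0.9 0 0" --pt "-0.8 -0.8 0 0" --pt "-0.8 -0.6 0 0" --pt "-0.8 -0.4 0 0" --pt "-0.5 -0.2 0 0" --pt "0 0 0 0"

```text
time_s: 16.75
tcp_pos: [0.4131, 0.3097, 0.4022]
ee_rot: [[0.827, -0.562, -0.001], [-0.562, -0.827, -0.001], [-0.0, 0.002, -1.0]]
wrist_force: [-0.2, 0.7, -1.9]
gripper_width: 0.316
gripper_force: 29.9
```

```bash
python3 - <<'E'
from h import *
go([.42,.33,.08])
a=eyes.capture('side')[60:360,170:470];b=eyes.capture('top')
cv2.imwrite('pics/g5.png',np.hstack([a,cv2.resize(b,(400,300))]))
E
```

```text
t 16.75 grasp [0.4129 0.3095 0.2387] psi -34.22 tilt [-0.001 -0.001 -1.   ] F [-0.2  0.7 -1.9] w 27.5 29.9
units [-0.28 -1.06  7.93]
```

View pics/g5.png

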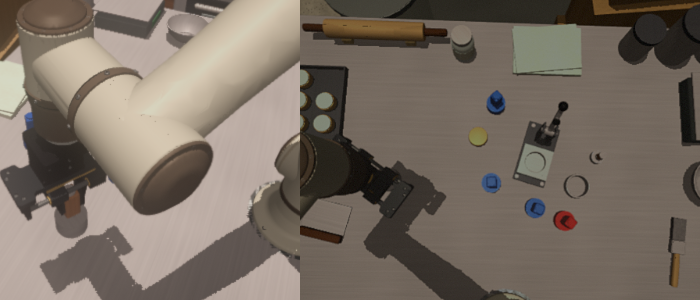

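Request:
jog_arm --pt "0 0 1 0" --pt "0 0 1 0" --pt "0 0 1 0" --pt "0 0 1 0" --pt "0 0 1 0" --pt "0 0 1 0" --pt "0 0 0.8 0" --pt "0 0 0.6 0" --pt "0 0 0.4 0" --pt "0 0 0.2 0"

```text
time_s: 17.85
tcp_pos: [0.414, 0.3089, 0.2431]
ee_rot: [[0.826, -0.564, -0.0], [-0.564, -0.826, -0.001], [0.0, 0.001, -1.0]]
wrist_force: [-7.3, -2.5, 23.1]
gripper_width: 0.317
gripper_force: 30.0
```

Request:
jog_arm --pt "0 0 0.15 0" --pt "0 0 0 0"

```text
time_s: 18.05
tcp_pos: [0.4138, 0.3089, 0.2431]
ee_rot: [[0.827, -0.563, 0.0], [-0.563, -0.827, -0.001], [0.001, 0.001, -1.0]]
wrist_force: [-6.0, -3.9, 15.4]
gripper_width: 0.321
gripper_force: 30.0
```

```bash
python3 - <<'E'
from h import *
go([.42,.33,.08])
a0=np.degrees(np.arctan2(80,29));L=np.hypot(29,80)
P=lambda t:np.array([-L*np.cos(np.radians(a0+t)) if 0 else L*np.cos(np.radians(180-a0-t)), -L*np.sin(np.radians(180-a0-t))])
print(np.round(np.diff([P(t) for t in np.linspace(0,90,19)],axis=0)/20,2).tolist())
E
```

```text
t 18.05 grasp [0.4139 0.3087 0.0796] psi -34.25 tilt [ 0.    -0.001 -1.   ] F [-6.  -3.9 15.4] w 27.9 30.0
units [-0.35 -1.05 -0.02]
[[0.35, -0.11], [0.36, -0.08], [0.37, -0.05], [0.37, -0.02], [0.37, 0.02], [0.37, 0.05], [0.36, 0.08], [0.35, 0.11], [0.34, 0.14], [0.33, 0.17], [0.31, 0.2], [0.29, 0.23], [0.27, 0.25], [0.25, 0.27], [0.23, 0.29], [0.2, 0.31], [0.17, 0.33], [0.14, 0.34]]
```

Request:
jog_arm --pt "0.35 0 -0.08 0" --pt "0.36 0 -0.07 0" --pt "0.37 0 -0.05 0" --pt "0.37 0 -0.02 0" --pt "0.37 0 0.02 0" --pt "0 0 0 0"

```text
time_s: 18.65
tcp_pos: [0.4446, 0.288, 0.2438]
ee_rot: [[0.825, -0.565, -0.0], [-0.565, -0.825, -0.0], [0.0, 0.0, -1.0]]
wrist_force: [0.2, 0.2, -1.3]
gripper_width: 0.322
gripper_force: 30.0
```

```bash
python3 - <<'E'
from h import *
go([.42,.33,.08]);print(np.array(sense()['ee_rot']).T@np.array(sense()['wrist_force']), sense()['moment'])
a=eyes.capture('side');u,v=proj('side',[.42,.3,.05])[0].astype(int);print(u,v)
b=eyes.capture('top');s,t=proj('top',[.42,.3,.05])[0].astype(int)
cv2.imwrite('pics/g6.png',np.hstack([cv2.resize(i[y-40:y+35,x-45:x+30],(375,375),interpolation=cv2.INTER_CUBIC) for i,x,y in((a,u+8,v),(b,s+8,t))]))
E
```

```text
t 18.65 grasp [0.4446 0.2879 0.0803] psi -34.39 tilt [-0. -0. -1.] F [ 0.2  0.2 -1.3] w 28.0 30.0
units [-2.2  -1.04  0.01]
[ 0.02309523 -0.27487586  1.31354666] [ 0.03323476  0.00189309 -0.0088611 ]
242 309
```

View pics/g6.png

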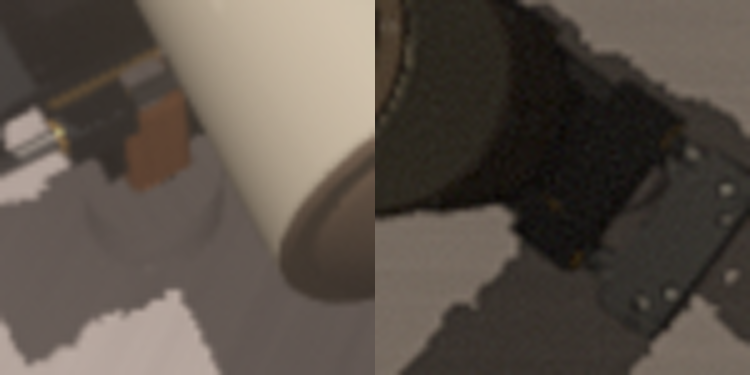

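Request:
jog_arm --pt "0 0 -0.5 0" --pt "0 0 -1 -0.7" --pt "0 0 -1 -0.7" --pt "0 0 -1 -0.7" --pt "0 0 -1 -0.7" --pt "0 0 -1 -0.7" --pt "0 0 -1 -0.6" --pt "0 0 -1 0" --pt "0 0 -0.5 0" --pt "0 0 0 0"

```text
time_s: 19.75
tcp_pos: [0.4437, 0.2888, 0.406]
ee_rot: [[0.964, -0.267, 0.003], [-0.267, -0.964, 0.003], [0.002, -0.004, -1.0]]
wrist_force: [-0.2, 0.3, -2.3]
gripper_width: 0.319
gripper_force: 30.0
```

```bash
python3 - <<'E'
from h import *
p=np.array([.483,-.081,-.273]);np.save('n2.npy',p)
go(nest(p,(-82,20,240)))
h=17;a0=np.arctan2(80-h,-29);L=np.hypot(29,80-h)
P=lambda t:np.array([L*np.cos(a0-t),-L*np.sin(a0-t)])
print(np.round(np.diff([P(t) for t in np.linspace(0,np.pi/2,19)],axis=0)/20,2).tolist())
E
```

```text
t 19.75 grasp [0.4442 0.2893 0.2425] psi -15.49 tilt [ 0.003  0.003 -1.   ] F [-0.2  0.3 -2.3] w 27.7 30.0
units [ 2.72 16.31  0.07]
[[0.28, -0.11], [0.29, -0.09], [0.3, -0.06], [0.3, -0.04], [0.3, -0.01], [0.3, 0.01], [0.3, 0.04], [0.3, 0.07], [0.29, 0.09], [0.28, 0.12], [0.27, 0.14], [0.25, 0.16], [0.24, 0.19], [0.22, 0.21], [0.2, 0.22], [0.18, 0.24], [0.16, 0.26], [0.14, 0.27]]
```

Request:
jog_arm --pt "0.15 0.7 0 0" --pt "0.15 1 0 0" --pt "0.15 1 0 0" --pt "0.15 1 0 0" --pt "0.15 1 0 0" --pt "0.15 1 0 0" --pt "0.15 1 0 0" --pt "0.15 1 0 0" --pt "0.15 1 0 0" --pt "0.15 1 0 0"

```text
time_s: 20.75
tcp_pos: [0.4203, 0.0918, 0.4043]
ee_rot: [[0.963, -0.268, 0.0], [-0.268, -0.963, 0.0], [0.0, -0.0, -1.0]]
wrist_force: [0.5, 0.1, -1.7]
gripper_width: 0.322
gripper_force: 30.0
```

Request:
jog_arm --pt "0.15 1 0 0" --pt "0.15 1 0 0" --pt "0.15 1 0 0" --pt "0.15 1 0 0" --pt "0.15 1 0 0" --pt "0.15 0.8 0 0" --pt "0.15 0.6 0 0" --pt "0.1 0.2 0 0" --pt "0 0 0 0" --pt "0 0 0 0"

```text
time_s: 21.75
tcp_pos: [0.4076, -0.0398, 0.4042]
ee_rot: [[0.963, -0.268, 0.0], [-0.268, -0.963, 0.0], [0.0, -0.0, -1.0]]
wrist_force: [1.2, -0.3, -1.8]
gripper_width: 0.318
gripper_force: 30.0
```

```bash
python3 - <<'E'
from h import *
go(nest(np.load('n2.npy'),(-82,20,101)))
E
```

```text
t 21.75 grasp [ 0.4077 -0.0397  0.2407] psi -15.53 tilt [ 0.  0. -1.] F [ 1.2 -0.3 -1.8] w 27.7 30.0
units [ 0.08 -0.03  6.99]
```

Request:
jog_arm --pt "0 0 1 0" --pt "0 0 1 0" --pt "0 0 1 0" --pt "0 0 1 0" --pt "0 0 1 0" --pt "0 0 1 0" --pt "0 0 0.7 0" --pt "0 0 0.3 0" --pt "0.2 0 0 0" --pt "0.2 0 0 0"

```text
time_s: 22.75
tcp_pos: [0.4163, -0.0415, 0.2648]
ee_rot: [[0.964, -0.266, 0.002], [-0.266, -0.964, 0.0], [0.002, -0.001, -1.0]]
wrist_force: [0.5, 0.3, -0.6]
gripper_width: 0.316
gripper_force: 30.0
```

Request:
jog_arm --pt "0.15 0 0 0" --pt "0.15 0 0 0"

```text
time_s: 22.95
tcp_pos: [0.4195, -0.0436, 0.2639]
ee_rot: [[0.963, -0.269, -0.007], [-0.269, -0.963, 0.0], [-0.007, 0.002, -1.0]]
wrist_force: [-8.4, 5.4, 2.7]
gripper_width: 0.319
gripper_force: 30.0
```

```bash
python3 - <<'E'
from h import *
go(nest(np.load('n2.npy'),(-74,20,101)));print(np.array(sense()['ee_rot']).T@np.array(sense()['wrist_force']),sense()['moment'])
E
```

```text
t 22.95 grasp [ 0.4184 -0.0436  0.1004] psi -15.62 tilt [-0.007  0.    -1.   ] F [-8.4  5.4  2.7] w 27.8 30.0
units [-0.08 -0.07 -0.03]
[-9.50254855 -2.90131266 -2.59768224] [ 1.65112406  2.80826481 -0.01099518]
```

Request:
jog_arm --pt "0.28 0 -0.11 0" --pt "0.29 0 -0.09 0" --pt "0.3 0 -0.06 0" --pt "0.3 0 -0.04 0" --pt "0.3 0 -0.01 0" --pt "0.3 0 0.01 0" --pt "0 0 0 0"

```text
time_s: 23.65
tcp_pos: [0.4537, -0.0532, 0.2693]
ee_rot: [[0.963, -0.269, -0.008], [-0.269, -0.963, -0.0], [-0.007, 0.002, -1.0]]
wrist_force: [-4.9, 3.1, -1.5]
gripper_width: 0.323
gripper_force: 30.0
```

```bash
python3 - <<'E'
from h import *
go(nest(np.load('n2.npy'),(-40,20,107)));print(np.array(sense()['ee_rot']).T@np.array(sense()['wrist_force']),sense()['moment'])
o=[]
for c in('side','top'):
    i=eyes.capture(c)
    m=[d for d in eyes.outline_of(c,'cutter')]
    for d in m[:6]:
        q=cv2.minAreaRect(np.argwhere(d['mask'])[:,::-1].astype(np.float32));print(c,round(d['conf'],2),np.round(q[0]),np.round(q[1]),round(q[2]))
    np.save(f'pics/{c}6.npy',i); print(c,proj(c,nest(np.load('n2.npy'),(-60,20,70))).round())
E
```

```text
t 23.65 grasp [ 0.4524 -0.0532  0.1058] psi -15.63 tilt [-0.008 -0.    -1.   ] F [-4.9  3.1 -1.5] w 28.1 30.0
units [-0.15 -0.07 -0.06]
[-5.51663465 -1.6985579   1.57499548] [ 0.8142977   1.71463982 -0.05521877]
side 0.83 [204. 192.] [38. 21.] 90
side 0.73 [356. 178.] [38. 21.] 90
side 0.71 [300. 190.] [35. 23.] 63
side 0.71 [336. 196.] [22. 38.] 14
side 0.57 [290. 224.] [41. 23.] 90
side 0.33 [254. 157.] [119.  45.] 69
side [[300. 189.]]
top 0.86 [339. 282.] [26. 30.] 90
top 0.75 [300. 265.] [28. 25.] 18
top 0.72 [287. 241.] [13. 27.] 77
top 0.65 [250. 130.] [31. 23.] 90
top [[288. 229.]]
```

Request:
jog_arm --pt "0.3 0 0.04 0" --pt "0.3 0 0.07 0" --pt "0.29 0 0.09 0" --pt "0.28 0 0.12 0" --pt "0.27 0 0.14 0" --pt "0.25 0 0.16 0" --pt "0.24 0 0.19 0"

```text
time_s: 24.55
tcp_pos: [0.4915, -0.0636, 0.2543]
ee_rot: [[0.963, -0.268, -0.005], [-0.268, -0.963, -0.001], [-0.004, 0.002, -1.0]]
wrist_force: [-4.3, 0.7, 2.8]
gripper_width: 0.319
gripper_force: 30.0
```

```bash
python3 - <<'E'
from h import *
go(None);print(np.array(sense()['ee_rot']).T@np.array(sense()['wrist_force']))
E
```

```text
t 24.55 grasp [ 0.4908 -0.0637  0.0908] psi -15.54 tilt [-0.005 -0.001 -1.   ] F [-4.3  0.7  2.8] w 27.7 30.0
[-4.36956634  0.53098257 -2.74027521]
```

Request:
jog_arm --pt "0.22 0 0.21 0" --pt "0.2 0 0.22 0" --pt "0.18 0 0.24 0" --pt "0.16 0 0.26 0" --pt "0.14 0 0.27 0" --pt "0 0 0 0" --pt "0 0 0 0"

```text
time_s: 25.25
tcp_pos: [0.511, -0.0679, 0.2301]
ee_rot: [[0.963, -0.268, 0.004], [-0.268, -0.964, 0.001], [0.003, -0.002, -1.0]]
wrist_force: [0.1, -1.1, 0.4]
gripper_width: 0.321
gripper_force: 30.0
```

```bash
python3 - <<'E'
from h import *
p=np.load('n2.npy')
go(nest(p,(18,20,67)));print(np.array(sense()['ee_rot']).T@np.array(sense()['wrist_force']))
i=eyes.capture('side');u,v=proj('side',nest(p,(-20,20,70)))[0].astype(int)
cv2.imwrite('pics/g7.png',cv2.resize(i[v-40:v+40,u-50:u+50],(800,600),interpolation=cv2.INTER_CUBIC))
E
```

```text
t 25.25 grasp [ 0.5116 -0.0678  0.0666] psi -15.53 tilt [ 0.004  0.001 -1.   ] F [ 0.1 -1.1  0.4] w 27.9 30.0
units [-0.3   0.02 -0.02]
[ 0.4328726   1.04505908 -0.41059464]
```

View pics/g7.png

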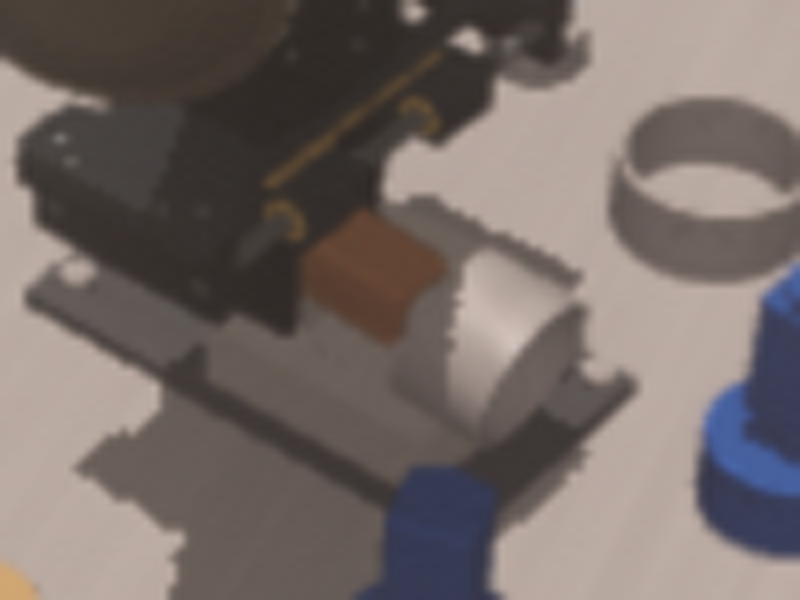

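Request:
jog_arm --pt "0 0 -0.4 0" --pt "0 0 -0.8 0" --pt "-0.2 0 -1 0" --pt "-0.4 0 -1 0" --pt "-0.6 0 -1 0" --pt "-0.6 0 -1 0" --pt "-0.6 0 -1 0" --pt "-0.6 0 -1 0" --pt "-0.6 0 -1 0" --pt "-0.6 0 -1 0"

```text
time_s: 26.3
tcp_pos: [0.428, -0.0452, 0.4148]
ee_rot: [[0.963, -0.268, 0.001], [-0.268, -0.963, 0.001], [0.001, -0.002, -1.0]]
wrist_force: [0.2, 0.2, -1.3]
gripper_width: 0.321
gripper_force: 29.9
```

Request:
jog_arm --pt "0 0 -1 0" --pt "0 0 -1 0" --pt "0 0 -1 0" --pt "0 0 -0.6 0" --pt "0 0 -0.3 0" --pt "0 0 0 0" --pt "0 0 0 0"

```text
time_s: 27.0
tcp_pos: [0.4287, -0.0455, 0.491]
ee_rot: [[0.964, -0.268, -0.002], [-0.268, -0.964, 0.0], [-0.002, 0.0, -1.0]]
wrist_force: [0.2, 0.6, -2.2]
gripper_width: 0.313
gripper_force: 29.9
```

```bash
cat > tilt.py <<'E'
from h import *
from itertools import product
go(None)
s=sense();R=np.array(s['ee_rot']);G=np.array(s['tcp_pos'])+R[:,2]*r.tcp_to_grasp
ex,ey=R[:,0],R[:,1];up=np.array([0,0,1.])
a=np.linspace(0,2*np.pi,40)
def pts(d,sl,dz):
    u=np.cos(d)*ex+np.sin(d)*up; w=np.cos(d)*up-np.sin(d)*ex   # u: rim->cap; d>0: cap high
    O=G+dz*up-(.08+sl)*u
    return np.vstack([O+z*u+.029*(np.cos(a)[:,None]*w+np.sin(a)[:,None]*ey) for z in(0,.034)]),O,u
for c in('side','top'):
    eyes.capture(c);g0=proj(c,pts(0,0,0)[0]).mean(0)
    D=[d for d in eyes.outline_of(c,'cutter') if np.linalg.norm(np.argwhere(d['mask'])[:,::-1].mean(0)-g0)<25]
    if not D: print(c,'none');continue
    m=D[0]['mask'];best=[]
    Q=proj(c,np.array([G-.045*ex,G-.06*ex]));n=Q[1]-Q[0]
    yy,xx=np.mgrid[:384,:512];half=((xx-Q[0,0])*n[0]+(yy-Q[0,1])*n[1])>0
    for d,sl,dz in product(np.radians(np.arange(-24,25,3)),np.arange(-.012,.013,.004),np.arange(-.008,.009,.004)):
        k=np.zeros((384*4,512*4),np.uint8);h=cv2.convexHull(((proj(c,pts(d,sl,dz)[0])+.5)*4).astype(np.int32));cv2.fillConvexPoly(k,h,1)
        k=cv2.resize(k,(512,384),interpolation=cv2.INTER_AREA)>0 if 0 else cv2.resize(k*255,(512,384),interpolation=cv2.INTER_AREA)>127
        A=k&half;B=m&half;best.append(((A&B).sum()/(A|B).sum(),np.degrees(d),sl,dz))
    best.sort(reverse=True);T=best[:30];print(c,D[0]['conf'],m.sum(),np.round(best[:4],3).tolist(),'mean',np.round(np.mean(T,0),3))
E
python3 tilt.py
```

```text
t 27.0 grasp [ 0.4284 -0.0455  0.3275] psi -15.53 tilt [-0.002  0.    -1.   ] F [ 0.2  0.6 -2.2] w 27.2 29.9
side 0.76 1029 [[0.914, 3.0, 0.012, 0.008], [0.911, 3.0, 0.008, 0.004], [0.909, 6.0, 0.008, 0.008], [0.905, -3.0, 0.008, 0.0]] mean [ 8.74e-01 -2.70e+00  8.00e-03 -1.00e-03]
top 0.63 697 [[0.718, 0.0, 0.012, 0.008], [0.712, 0.0, 0.012, 0.004], [0.71, 3.0, 0.012, 0.008], [0.707, -3.0, 0.012, 0.004]] mean [ 0.677 -1.5    0.012  0.   ]
```

Request:
jog_arm --pt "0 0 0 0" --pt "0 0 0 0" --pt "0 0 0 0" --pt "0 0 0 0" --pt "0 0 0 0" --pt "0 0 0 0" --pt "0 0 0 0" --pt "0 0 0 0" --pt "0 0 0 0" --pt "0 0 0 0"

```text
time_s: 28.2
tcp_pos: [0.4289, -0.0456, 0.492]
ee_rot: [[0.964, -0.268, 0.0], [-0.268, -0.964, 0.0], [0.0, -0.0, -1.0]]
wrist_force: [-0.7, 0.1, -2.4]
gripper_width: 0.318
gripper_force: 29.9
```

```bash
sed -i 's/np.arange(-24,25,3)/np.arange(-12,13,2)/; s/np.arange(-.012,.013,.004)/np.arange(-.004,.021,.004)/' tilt.py
cat >> tilt.py <<'E'
    M=np.array(best);res=globals().setdefault('acc',{})
    for q in best: res.setdefault(tuple(np.round(q[1:],3)),[]).append(q[0])
J=sorted([(sum(v),k) for k,v in acc.items()],reverse=True)[:8];print(J)
# axis tilt from 'wood' colour: profile best IoU per tilt
for t in sorted({k[0] for k in acc}): print(t,round(max(sum(v) for k,v in acc.items() if k[0]==t),3),end='; ')
E
python3 tilt.py
```

```text
t 28.2 grasp [ 0.4289 -0.0456  0.3285] psi -15.52 tilt [ 0.  0. -1.] F [-0.7  0.1 -2.4] w 27.7 29.9
side 0.66 1100 [[0.959, 4.0, 0.012, 0.008], [0.929, 2.0, 0.012, 0.004], [0.926, 0.0, 0.012, 0.004], [0.921, 6.0, 0.012, 0.008]] mean [ 0.894 -1.933  0.01  -0.   ]
top 0.6 632 [[0.677, 0.0, 0.012, 0.004], [0.676, -2.0, 0.012, 0.0], [0.674, 0.0, 0.012, 0.008], [0.674, -2.0, 0.012, 0.004]] mean [ 0.651 -1.     0.012  0.001]
[(np.float64(1.6079753683176254), (np.float64(4.0), np.float64(0.012), np.float64(0.008))), (np.float64(1.6028971028971029), (np.float64(0.0), np.float64(0.012), np.float64(0.004))), (np.float64(1.5967178349549715), (np.float64(2.0), np.float64(0.012), np.float64(0.004))), (np.float64(1.5931835469784477), (np.float64(-2.0), np.float64(0.012), np.float64(0.0))), (np.float64(1.582754611622335), (np.float64(2.0), np.float64(0.012), np.float64(0.008))), (np.float64(1.573105255701941), (np.float64(0.0), np.float64(0.012), np.float64(0.0))), (np.float64(1.5615322953765371), (np.float64(-4.0), np.float64(0.012), np.float64(0.0))), (np.float64(1.5572861954803796), (np.float64(-2.0), np.float64(0.012), np.float64(0.004)))]
-12.0 1.436; -10.0 1.491; -8.0 1.516; -6.0 1.548; -4.0 1.562; -2.0 1.593; 0.0 1.603; 2.0 1.597; 4.0 1.608; 6.0 1.544; 8.0 1.45; 10.0 1.366; 12.0 1.285;
```

```bash
python3 -c "
from station import r
print(r.finish_job())"
```

```text
the job is handed in; nothing more can be done
None
```

The job is handed in at about 28 s. The clamp foot pressed on the handle, and the arm was swung back past upright and left there. The cutter is held steady at about 0.33 m, level to within roughly 4° by camera fit, and the small cutter, biscuit and plain ring were left alone (I took no final picture of them).

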